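Set up the bonder: seat the index plate and load the strip magazine

TASK

Set the station up for the next lot. First lift the index plate off its sloping rest and lower it over the shaft and the pin of the spindle base until it lies flat and fully home; then put the smaller of the two strip magazines upright into the sloping lane so that it ends up resting against the stop at the lower end. Leave the larger magazine where it stands.

Things in the scene. Friction and masses are not known exactly. Their poses are not given: they have to be found in the camera images.
- index_plate: Loose aluminium plate 100 (x) x 70 x 8 mm, 0.25 kg, with a hub block on its middle, 36 (x) x 30 (y) mm, from z = 8 to 42 mm: grip it across the 30 mm. Origin: centre of the underside, z towards the hub. Bore of 18.5 mm through plate and hub at the origin; pin hole of 10.5 mm through the plate at x = +34 mm. Starts on the plate rest, tilted 30 degrees, pin-hole end (+x) uppermost.
- plate_bore (a point): centre of the bore at the plate's underside (the plate's origin)
- plate_pinhole (a point): centre of the pin hole at the plate's underside
- spindle_base: Fixed steel block 110 (x) x 80 mm, flat on the table, seat on top at z = 18 mm. Origin: centre of its underside. A shaft of 16 mm diameter stands at the origin up to z = 54 mm (top 8 mm tapered to 9 mm); a pin of 8 mm diameter at x = +34 mm up to z = 32 mm (top 4 mm tapered to 4 mm). Seated, the plate lies on the seat, its axes along the base's.
- shaft_foot (a point): centre of the shaft at seat height
- pin_foot (a point): centre of the pin at seat height
- plate_rest: Fixed grey desk-like stand 130 x 96 mm. Origin: centre of its underside. Its top face slopes 30 degrees, rising towards its +x, through the point 45 mm above the origin; a lip 10 mm above the face along the lower end and a 6 mm high guide at each side hold the plate.
- feed_lane: Fixed sloping lane, yaw varies. Origin: centre of its underside. Slick floor rises to its +x at 22 degrees through the point 60 mm above the origin; it runs 105 mm up and down the slope from there, 60 mm wide inside, side walls 14 mm. A 30 mm high stop at the lower end, inner face 100 mm down the slope; upper end open. A magazine let go on it, long side along the lane, slides to the stop.
- magazine_small: The smaller strip magazine, a slotted light metal box 85 (x) x 50 (y) x 55 (z) mm, open at both x ends, about 0.19 kg. Origin: centre of its underside, z up. Grip it across its 50 mm. Stands on the table, in either of the two magazine places. Either end may go first. Loose.
- magazine_large: The larger strip magazine, same look, 100 x 50 x 62 mm. Origin: centre of its underside. Not to be moved. Loose.
There are look-alikes about, which are no part of the job. Leave any red look-alike of the magazine_small alone.

How it is judged:
By the outcome, as a careful person would: the job done as asked, in the order asked, and still so for the second after the job is handed in, with the robot touching nothing.
It also fails if it takes over 67 s, if anything falls off the work surface, if the arm or the gripper's body presses on something with over 40 N, if the wrist force passes 120 N, or if a joint passes its speed limit or range.

ROBOT

A 6-joint arm with a two-finger parallel gripper is mounted at the origin on the work surface; the furniture and walls round the work are solid. World frame = base frame: x ahead of the robot, y to its left, z up, the work surface at z = 0. Lengths are in m, angles in rad, forces in N, time in s.
With the tool pointing down it reaches from about 0.4 to 0.825 m from the base axis. Payload 7 kg.
Tool frame: the origin (TCP) lies between the finger pads; the fingertips stand arm.nose_length ahead of it and the grasp point (between the pads) is the TCP (arm.nose_length is the distance from the TCP to the fingertips, in m); x points along the fingers, z is the direction in which the jaws open and shut, and the axes are right-handed (so a half turn about x gives the same grasp; the last joint's range is limited). The gripper opens to 88 mm and grips with 3 to 60 N. Pads are 19 mm wide; open, the fingers measure 130 mm over their backs; the gripper's body (78 mm by 193 mm) begins 47 mm behind the grasp point.
Start: joints at [-0.969, 0.359, 0.012, 0, -1.224, -0.288], TCP at [0.208, -0.642, 0.246] pointing down, gripper open.
Joint ranges: [-3.07, 3.07], [-1.43, 2.12], [-1.02, 1.25], [-3.03, 1.67], [-3.05, -0], [-3.03, 3.03]. Speed limits (rad/s): [2.39, 2.39, 3.01, 3.14, 3.14, 3.14].

INTERFACE

Orientations are given as [roll, pitch, yaw] about the fixed x, y, z axes, in that order (R = Rz(yaw) Ry(pitch) Rx(roll)).
In Python, from station import arm, viewer, spotter gives the robot as it stands.
- The arm moves only by the shell command python3 -m handwheel 'ROWS' [FORCE]. ROWS is a JSON object of lists of equal length, an entry for each row: "gripper": the gripper command: -1 is shut, 1 is fully open, values between are in proportion; "travel": the shift along the world's x, y, z each as a share of 500 mm, from -1 to 1, a list of three; "spin": the turn about the world's z as a share of 45 degrees, from -1 to 1. A call has 1 to 20 rows; each row is the pose to reach, as a shift and turn from the pose commanded when the call began; what a row does not reach only later rows make up. A row lasts 1/10 s, in which the tool goes at most 50 mm and 8.59 degrees, less where a joint would pass 70% of its speed; a pose out of reach is approached as far as the arm can. A call with a number of a shift or a turn outside -1 to 1 is refused whole. A call with a gripper value outside its range is refused whole. The fingers move at their own pace and stop on an object; FORCE is the grip in N (left out, the last holds). Time passes only in rows, so rows that repeat a pose let the fingers close. It gives the time, the measured TCP pose, the force and the opening at its end, in the units of the state.
- arm.get_state(): the state, without advancing time (a new reading comes with each control period).
- viewer.grab_frame(name): name is "scene" or "side" or "wrist"; returns a dict with "pixels" (420x560x3 uint8, blue, green, red), "fx", "fy", "cx", "cy" (pixels), "eye" and "attitude" of the camera in the world. Camera axes: x right, y down, z forward; pixel columns grow to the right and rows downward; lengths in m; the calibration is good to about 2 mm. A picture is of the moment at which its call begins. There is no depth.
- arm.job_done(): hands the job in, once; it reports no verdict.
Trained networks look in the newest picture that a camera, given by its name, has taken for a name from the list of things; names that differ only in an ending like _2 or _b are one class to them, and where a whole thing is asked for, a point or a joint stands for the part that bears it (a point fixed in the world has none). Each returns a list of dicts, best first, with "conf" (0 to 1); they miss things now and then, are a little off and sometimes report something else, mostly with a low value. They report only what shows in the picture. A call takes as long as a camera call. They do not tell look-alikes from the thing itself.
- spotter.spot_in(camera, label): "rect" ([left, top, right, bottom] in pixels, round what is visible of it).
- spotter.tip_of(camera, label): "at" ([column, row] in pixels: a listed point, or the origin of a listed thing).
The state is a dict: "t": time; "q": joint angles; "qd": joint speeds; "joint_efforts": joint torques, N m; "eef_pos": TCP position; "ee_rot": TCP orientation; "force": force on the tool from outside, world axes, zero at the start; "moment": the same for the moment, N m; "width": finger opening in m.
Only numpy, scipy, OpenCV 4.12 (cv2) and the standard library are available. Lean on these libraries where they do the work, as an engineer would, in place of code of your own. Each camera call takes 0.05 s, during which the arm holds its last target.

## Working session

There is one attempt and no reset: what is moved stays moved. The work goes in short steps, Python scripts to look and compute and a shell command to move; the robot and the scene stay as the last step left them, time stands still between calls to the robot, and variables do not carry over. Pictures are saved under pics/ and viewed, and the job is handed in when it is done.

```bash
ls; mkdir -p pics; cat > h.py <<'E'
from station import arm, viewer, spotter
import numpy as np, cv2
from scipy.spatial.transform import Rotation as R
def grab(n,f=None):
    d=viewer.grab_frame(n)
    if f: cv2.imwrite('pics/'+f,np.asarray(d['pixels']))
    return d
def rot(d):
    a=np.asarray(d['attitude'],float)
    return a if a.shape==(3,3) else (R.from_euler('xyz',a).as_matrix() if a.size==3 else a)
def ray(d,p):
    v=np.array([(p[0]-d['cx'])/d['fx'],(p[1]-d['cy'])/d['fy'],1.])
    return np.array(d['eye']),rot(d)@v
def onz(d,p,z):
    e,v=ray(d,p); return e+v*(z-e[2])/v[2]
def proj(d,P):
    c=(np.asarray(P)-np.array(d['eye']))@rot(d)
    return np.stack([d['fx']*c[...,0]/c[...,2]+d['cx'],d['fy']*c[...,1]/c[...,2]+d['cy']],-1)
def tri(obs):
    A=np.zeros((3,3));b=np.zeros(3)
    for d,p in obs:
        e,v=ray(d,p);v=v/np.linalg.norm(v);M=np.eye(3)-np.outer(v,v);A+=M;b+=M@e
    X=np.linalg.solve(A,b); return X,[proj(d,X)-np.array(p) for d,p in obs]
E
python3 - <<'E'
from h import *
s=arm.get_state(); print({k:np.round(v,3).tolist() for k,v in s.items()}, arm.nose_length)
for n in ['scene','side','wrist']:
    d=grab(n,n+'0.png'); print(n,d['fx'],d['eye'],d['attitude'])
    for l in ['index_plate','spindle_base','plate_rest','feed_lane','magazine_small','magazine_large']:
        print(l,[(np.round(o['rect']).tolist(),round(o['conf'],2)) for o in spotter.spot_in(n,l)][:4])
    for l in ['index_plate','plate_bore','plate_pinhole','spindle_base','shaft_foot','pin_foot','plate_rest','feed_lane','magazine_small','magazine_large']:
        print('tip',l,[(np.round(o['at'],1).tolist(),round(o['conf'],2)) for o in spotter.tip_of(n,l)][:4])
E
```

```text
pics
{'t': 0.0, 'q': [-0.969, 0.359, 0.011, -0.0, -1.224, -0.288], 'qd': [0.002, 0.001, 0.001, -0.001, -0.001, 0.0], 'joint_efforts': [0.0, -58.272, 29.306, 6.998, 0.007, -0.0], 'eef_pos': [0.208, -0.642, 0.245], 'ee_rot': [0.112, 1.569, 1.996], 'force': [0.065, -0.037, -0.002], 'moment': [0.006, 0.032, -0.001], 'width': 0.087} 0.019
scene 383.26896102129626 [-0.00950582  0.67911877  0.54049505] [-2.06520675  0.0062689  -2.57031634]
index_plate [([136.0, 265.0, 199.0, 326.0], 0.96)]
spindle_base [([227.0, 192.0, 272.0, 223.0], 0.98)]
plate_rest [([123.0, 263.0, 211.0, 347.0], 0.72)]
feed_lane [([272.0, 145.0, 335.0, 196.0], 0.94)]
magazine_small [([307.0, 155.0, 337.0, 174.0], 0.84), ([354.0, 180.0, 373.0, 207.0], 0.8), ([279.0, 192.0, 317.0, 230.0], 0.78)]
magazine_large [([217.0, 224.0, 270.0, 267.0], 0.92)]
tip index_plate [([169.1, 296.0], 0.86)]
tip plate_bore [([172.4, 295.6], 0.7)]
tip plate_pinhole [([156.4, 283.7], 0.9)]
tip spindle_base [([247.9, 213.0], 0.7)]
tip shaft_foot [([248.6, 203.5], 0.71)]
tip pin_foot []
tip plate_rest [([168.5, 310.5], 0.71)]
tip feed_lane [([30
[... 685 characters left out ...]
2)]
tip spindle_base []
tip shaft_foot []
tip pin_foot [([236.1, 237.7], 0.24)]
tip plate_rest [([156.2, 246.7], 0.92)]
tip feed_lane [([350.1, 198.5], 0.6)]
tip magazine_small [([386.7, 195.2], 0.94), ([387.3, 237.4], 0.57)]
tip magazine_large [([232.7, 236.9], 0.84)]
wrist 302.51032208420906 [ 0.14067905 -0.66299721  0.38528842] [2.87440100e+00 5.53049731e-04 1.88487354e+00]
index_plate []
spindle_base []
plate_rest []
feed_lane [([396.0, 396.0, 416.0, 420.0], 0.56)]
magazine_small []
magazine_large []
tip index_plate []
tip plate_bore []
tip plate_pinhole []
tip spindle_base []
tip shaft_foot []
tip pin_foot []
tip plate_rest []
tip feed_lane []
tip magazine_small []
tip magazine_large []
```

```bash
python3 -c "
import cv2
for n in ['scene','side']:
    i=cv2.imread(f'pics/{n}0.png'); 
    c=i[120:370,90:420] if n=='scene' else i[130:290,110:430]
    cv2.imwrite(f'pics/{n}0c.png',cv2.resize(c,None,fx=2.4,fy=2.4,interpolation=cv2.INTER_CUBIC))
"
```

```text
(no output)
```

View pics/scene0c.png

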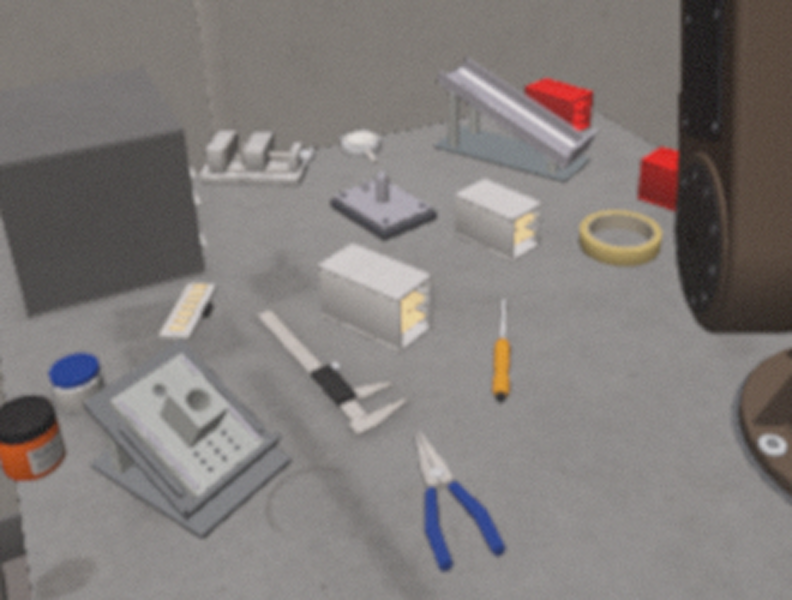

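View pics/side0c.png

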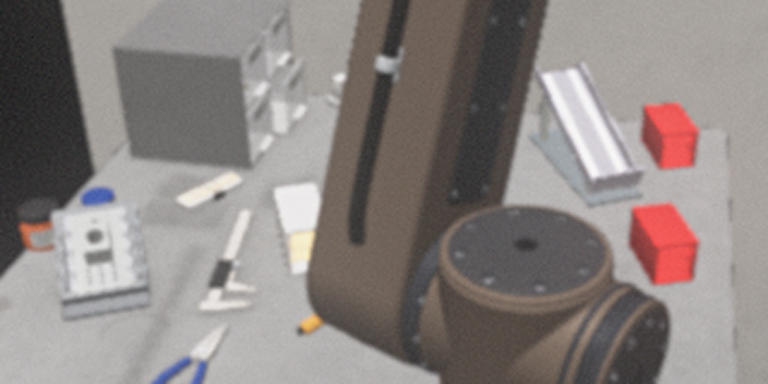

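View pics/scene0.png

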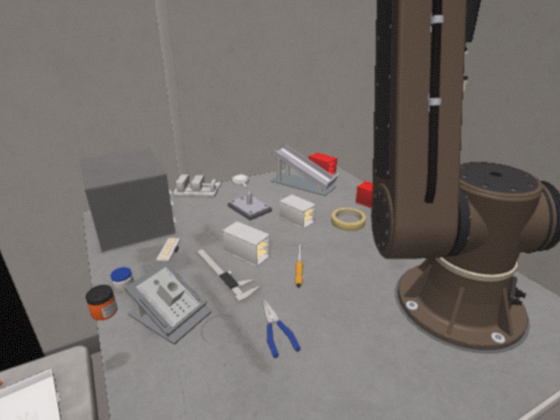

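View pics/wrist0.png

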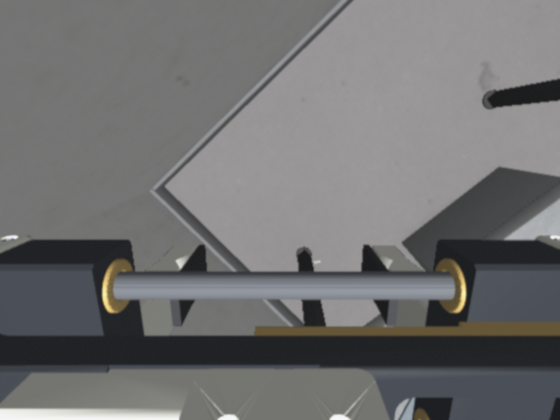

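```bash
python3 - <<'E'
from h import *
import pickle
S=grab('scene');D=grab('side');pickle.dump((S,D),open('sd.pkl','wb'))
print('rest',onz(S,(168.5,310.5),0),onz(D,(156.2,246.7),0),tri([(S,(168.5,310.5)),(D,(156.2,246.7))]))
print('bore',tri([(S,(169.1,296)),(D,(153,236.2))]))
print('pinh',tri([(S,(156.4,283.7)),(D,(150.4,223.5))]))
print('base',onz(S,(247.9,213),0),onz(S,(248.6,203.5),.018))
print('lane',onz(S,(306,184.3),0),onz(D,(350.1,198.5),0),tri([(S,(306,184.3)),(D,(350.1,198.5))]))
print('mags',onz(S,(296.4,218.4),0),'magl',onz(S,(244.1,254.5),0),onz(D,(232.7,236.9),0))
# cabinet bottom corners in scene crop
for p in [(28,315),(203,270)]:
    print('cab',onz(S,(p[0]/2.4+90,p[1]/2.4+120),0))
# lane base plate corners (crop)
for p in [(436,145),(566,180),(590,155)]:
    print('lanecorner',onz(S,(p[0]/2.4+90,p[1]/2.4+120),0))
for p in [(202,533),(92,466),(290,460)]:
    print('restcorner',onz(S,(p[0]/2.4+90,p[1]/2.4+120),0))
for p in [(456,228),(516,254),(540,240)]:
    print('mscorner',onz(S,(p[0]/2.4+90,p[1]/2.4+120),0))
for p in [(320,308),(403,347),(428,325)]:
    print('mlcorner',onz(S,(p[0]/2.4+90,p[1]/2.4+120),0))
E
```

```text
rest [0.47196755 0.32445835 0.        ] [0.46509239 0.32233602 0.        ] (array([ 0.4753227 ,  0.32204176, -0.00553897]), [array([0.10447791, 0.68837686]), array([ 0.12920617, -0.45693427])])
bore (array([0.46178617, 0.32472793, 0.04042189]), [array([0.1243241 , 0.72309439]), array([ 0.11982181, -0.4810332 ])])
pinh (array([0.48973832, 0.32695616, 0.06255202]), [array([-0.12034678, -0.66777084]), array([-0.09787173,  0.44608542])])
base [ 0.56741025 -0.06581757  0.        ] [ 0.57883081 -0.08590198  0.018     ]
lane [ 0.51846973 -0.31681535  0.        ] [ 0.5329389  -0.30580359  0.        ] (array([ 0.5061118 , -0.29237292,  0.01514839]), [array([-0.14799185, -0.58009489]), array([-0.04817952,  0.58923914])])
mags [ 0.43650287 -0.11283854  0.        ] magl [0.45773577 0.0980333  0.        ] [0.44231306 0.10674144 0.        ]
cab [0.75658024 0.27093214 0.        ]
cab [0.6685721  0.11739797 0.        ]
lanecorner [ 0.62941109 -0.28258832  0.        ]
lanecorner [ 0.43029862 -0.28252183  0.        ]
lanecorner [ 0.43555427 -0.36610018  0.        ]
restcorner [0.40535903 0.37399346 0.        ]
restcorner [0.53037411 0.37306702 0.        ]
restcorner [0.3999002  0.28250375 0.        ]
mscorner [ 0.4846257 -0.1045481  0.       ]
mscorner [ 0.39775155 -0.09151833  0.        ]
mscorner [ 0.38922759 -0.1324478   0.        ]
mlcorner [0.51568389 0.10477681 0.        ]
mlcorner [0.40771761 0.11223199 0.        ]
mlcorner [0.40706793 0.07038144 0.        ]
```

```bash
python3 - <<'E'
from h import *
s=arm.get_state(); print(s['t'])
M=R.from_euler('xyz',s['ee_rot']).as_matrix(); print(M.round(3)); print('jaw yaw',np.degrees(np.arctan2(M[1,2],M[0,2])))
d=grab('wrist'); print(rot(d).round(3), M.T@(np.array(d['eye'])-np.array(s['eef_pos'])))
E
```

```text
2.65
[[ 0.    -0.951 -0.309]
 [ 0.    -0.309  0.951]
 [-1.    -0.    -0.   ]]
jaw yaw 107.97917592694081
[[-0.309  0.917  0.251]
 [ 0.951  0.298  0.081]
 [-0.001  0.264 -0.965]] [-0.13973044  0.07084426  0.00093236]
```

```bash
python3 -m handwheel '{"gripper":[1,1,1,1,1,1,1,1,1,1,1,1,1,1],"travel":[[0.05,0.1,0.1],[0.48,1,0.23],[0.48,1,0.23],[0.48,1,0.23],[0.48,1,0.23],[0.48,1,0.23],[0.48,1,0.23],[0.48,1,0.23],[0.48,1,0.23],[0.48,1,0.23],[0.48,1,0.23],[0.48,1,0.23],[0.48,1,0.23],[0.48,1,0.23]],"spin":[-0.4,-0.4,-0.4,-0.4,-0.4,-0.4,-0.4,-0.4,-0.4,-0.4,-0.4,-0.4,-0.4,-0.4]}' 40
python3 - <<'E'
from h import *
import pickle
d=grab('wrist','w1.png');pickle.dump(d,open('w1.pkl','wb'))
for l in ['spindle_base','feed_lane','magazine_small','magazine_large','shaft_foot','pin_foot']:
    for o in spotter.tip_of('wrist',l)[:3]:
        z=.018 if 'foot' in l else 0
        print('tip',l,np.round(o['at'],1),round(o['conf'],2),onz(d,o['at'],z).round(4))
E
```

```text
t: 4.1
eef_pos: [0.4484, -0.1415, 0.3606]
ee_rot: [-0.957, 1.571, 0.616]
force: [0.2, -0.3, -0.1]
width: 0.0875
tip spindle_base [314.8 249. ] 0.82 [ 0.5805 -0.0854  0.    ]
tip magazine_small [113.1 215.1] 0.94 [ 0.5187 -0.4338  0.    ]
tip magazine_small [180.1  71.6] 0.93 [ 0.2918 -0.2985  0.    ]
tip magazine_small [307.2 165.2] 0.64 [ 0.4329 -0.1021  0.    ]
tip magazine_large [423.7 177.3] 0.83 [0.4526 0.0918 0.    ]
tip shaft_foot [314.3 250. ] 0.63 [ 0.5751 -0.0882  0.018 ]
tip pin_foot [307.1 269.6] 0.58 [ 0.6117 -0.0997  0.018 ]
```

View pics/w1.png

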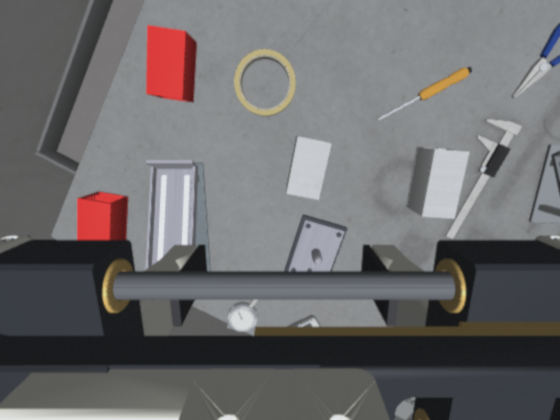

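```bash
python3 -m handwheel '{"gripper":[1,1,1,1,1,1],"travel":[[0.16,0.1,-0.3],[0.16,0.1,-0.3],[0.16,0.1,-0.3],[0.16,0.1,-0.3],[0.16,0.1,-0.3],[0.16,0.1,-0.3]],"spin":[0,0,0,0,0,0]}'
python3 - <<'E'
from h import *
import pickle
d=grab('wrist','w2.png');pickle.dump(d,open('w2.pkl','wb'))
for l in ['spindle_base','feed_lane','magazine_small','shaft_foot','pin_foot']:
    for o in spotter.tip_of('wrist',l)[:3]:
        z=.018 if 'foot' in l else 0
        print('tip',l,np.round(o['at'],1),round(o['conf'],2),onz(d,o['at'],z).round(4))
i=d['pixels']; cv2.imwrite('pics/w2c.png',cv2.resize(i[20:270,200:460],None,fx=2.4,fy=2.4,interpolation=cv2.INTER_CUBIC))
E
```

```text
t: 5.05
eef_pos: [0.5282, -0.0925, 0.2104]
ee_rot: [2.034, 1.569, -2.679]
force: [0.5, -1.4, 0.7]
width: 0.0873
tip spindle_base [289.8 234.7] 0.97 [ 0.5804 -0.0843  0.    ]
tip feed_lane [ 95.5 193.6] 0.61 [ 0.5291 -0.3139  0.    ]
tip magazine_small [273.7 108.7] 0.96 [ 0.4342 -0.1027  0.    ]
tip shaft_foot [286.2 236.3] 0.58 [ 0.576  -0.0889  0.018 ]
tip pin_foot [279.1 265.2] 0.68 [ 0.6126 -0.0973  0.018 ]
```

View pics/w2.png

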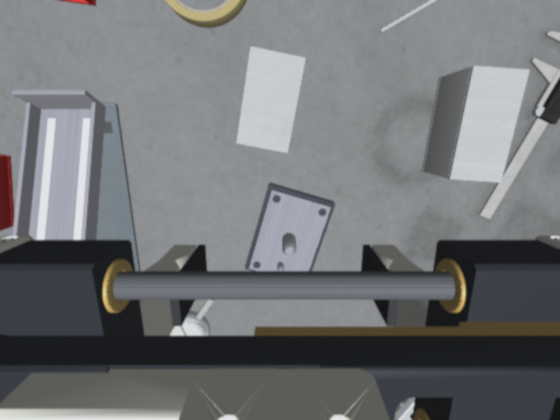

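View pics/w2c.png

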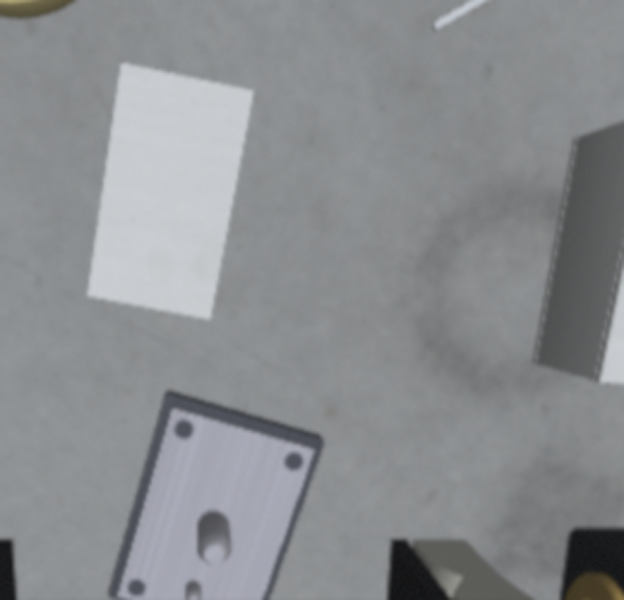

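```bash
python3 - <<'E'
from h import *
import pickle
d=pickle.load(open('w2.pkl','rb'))
f=lambda x,y:(x/2.4+200,y/2.4+20)
print('shaft top',onz(d,f(215,551),.054),'foot',onz(d,f(213,522),.018))
print('seat screws',[onz(d,f(*p),.018).round(4).tolist() for p in [(184,429),(293,461),(136,587)]])
c=[onz(d,f(*p),.018) for p in [(168,391),(322,437)]]; print('base near corners z18',c,np.linalg.norm(c[0]-c[1]))
c=[onz(d,f(*p),0) for p in [(168,391),(322,437)]]; print('base near corners z0',c,np.linalg.norm(c[0]-c[1]))
m=[onz(d,f(*p),.055) for p in [(121,64),(253,90),(212,319),(88,296)]]
print('mag',np.round(m,4).tolist(),np.mean(m,0),[np.linalg.norm(m[i]-m[(i+1)%4]).round(4) for i in range(4)])
u=m[2]-m[1]+m[3]-m[0]; print('yaw',np.degrees(np.arctan2(u[1],u[0])))
# lane
for p in [(15,91),(102,97),(30,100),(98,103)]: print('lane px',p,onz(d,p,0.05).round(4))
# shaft predicted vs guess
for b in [(.577,-.087),(.578,-.088)]:
    print(proj(d,[[*b,.018],[*b,.054]]))
# base scene & side check
S,D=pickle.load(open('sd.pkl','rb'))
s=lambda x,y:(x/2.4+90,y/2.4+120)
print('scene shafttop',onz(S,s(382,173),.054))
E
```

```text
shaft top [ 0.57790191 -0.08556161  0.054     ] foot [ 0.57747767 -0.0858918   0.018     ]
seat screws [[0.5313, -0.0997, 0.018], [0.5468, -0.0481, 0.018], [0.6118, -0.1241, 0.018]]
base near corners z18 [array([ 0.5133521 , -0.10695212,  0.018     ]), array([ 0.53515087, -0.0348807 ,  0.018     ])] 0.07529592405451772
base near corners z0 [array([ 0.51638802, -0.10779179,  0.        ]), array([ 0.53936767, -0.03181614,  0.        ])] 0.07937483332679258
mag [[0.3861, -0.121, 0.055], [0.3948, -0.0725, 0.055], [0.4781, -0.0873, 0.055], [0.4691, -0.1365, 0.055]] [ 0.43201163 -0.10431256  0.055     ] [np.float64(0.0493), np.float64(0.0846), np.float64(0.05), np.float64(0.0844)]
yaw -10.341455805768355
lane px (15, 91) [ 0.4219 -0.341   0.05  ]
lane px (102, 97) [ 0.4271 -0.2611  0.05  ]
lane px (30, 100) [ 0.4298 -0.3288  0.05  ]
lane px (98, 103) [ 0.4324 -0.2657  0.05  ]
[[287.79949492 237.11250889]
 [288.21635335 248.78073045]]
[[286.9378576  237.92269947]
 [287.26013209 249.66983408]]
scene shafttop [ 0.57687578 -0.08836139  0.054     ]
```

```bash
python3 -m handwheel '{"gripper":[1,1,1,1,1,1,1,1,1,1,1],"travel":[[-0.216,0.835,0.08],[-0.216,0.835,0.08],[-0.216,0.835,0.08],[-0.216,0.835,0.08],[-0.216,0.835,0.08],[-0.216,0.835,0.08],[-0.216,0.835,0.08],[-0.216,0.835,0.08],[-0.216,0.835,0.08],[-0.216,0.835,0.08],[-0.216,0.835,0.08]],"spin":[0,0,0,0,0,0,0,0,0,0,0]}'
python3 - <<'E'
from h import *
import pickle
d=grab('wrist','w3.png');pickle.dump(d,open('w3.pkl','wb'))
for l in ['index_plate','plate_bore','plate_pinhole','plate_rest']:
    for o in spotter.tip_of('wrist',l)[:3]:
        print('tip',l,np.round(o['at'],1),round(o['conf'],2),onz(d,o['at'],0).round(4),onz(d,o['at'],.045).round(4))
i=d['pixels']; cv2.imwrite('pics/w3c.png',cv2.resize(i[70:290,170:400],None,fx=2.6,fy=2.6,interpolation=cv2.INTER_CUBIC))
E
```

```text
t: 6.45
eef_pos: [0.4199, 0.326, 0.251]
ee_rot: [-0.412, 1.57, 1.16]
force: [0.0, -0.3, -0.9]
width: 0.0875
tip index_plate [286.9 225.7] 0.69 [0.4738 0.3314 0.    ] [0.4594 0.3308 0.045 ]
tip plate_bore [285.7 227.5] 0.9 [0.4764 0.3297 0.    ] [0.4617 0.3294 0.045 ]
tip plate_pinhole [287.5 256.7] 0.64 [0.5192 0.3324 0.    ] [0.4995 0.3317 0.045 ]
tip plate_rest [286.2 215.2] 0.73 [0.459  0.3303 0.    ] [0.4463 0.3299 0.045 ]
```

View pics/w3.png

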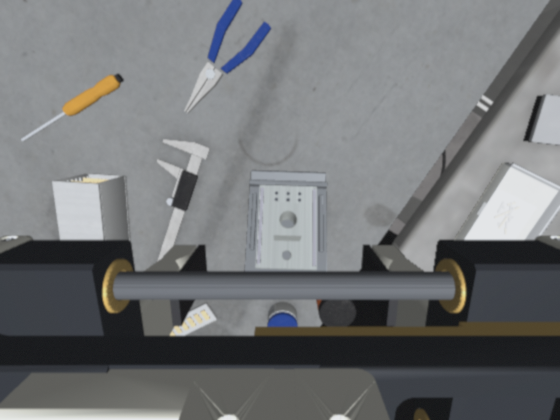

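View pics/w3c.png

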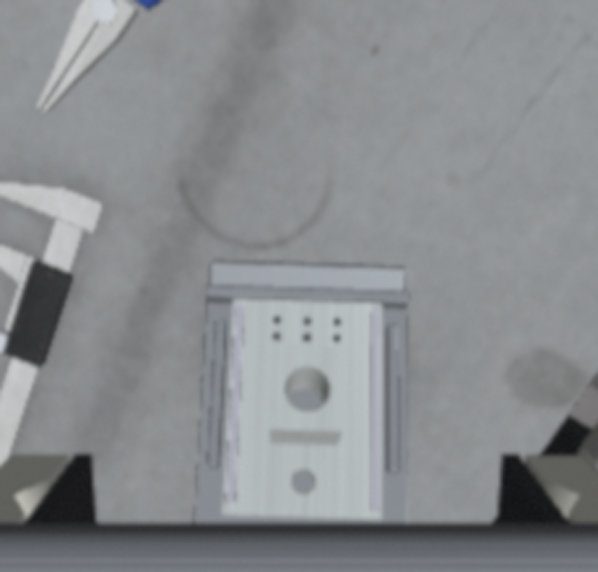

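```bash
python3 - <<'E'
from h import *
import pickle
from scipy.optimize import least_squares
d=pickle.load(open('w3.pkl','rb'));S,D=pickle.load(open('sd.pkl','rb'))
f=lambda x,y:(x/2.6+170,y/2.6+70)
s=lambda x,y:(x/2.4+90,y/2.4+120)
W=[((0,0,.042),f(307,389)),((.034,0,.008),f(304,481)),((-.05,-.035,.008),f(232,300)),((-.05,.035,.008),f(383,302)),((.018,-.015,.042),f(270,431)),((.018,.015,.042),f(341,431))]
SC=[((0,0,.042),s(198,400)),((.034,0,.008),s(159,389)),((-.05,.035,.008),s(200,505)),((-.05,-.035,.008),s(272,440)),((.05,.035,.008),s(113,408)),((.05,-.035,.008),s(183,350))]
def res(p,full=False):
    M=R.from_euler('xyz',[0,-np.pi/6,p[3]]).as_matrix()
    r=[]
    for d_,L in ((d,W),(S,SC)):
        for P,px in L: r.append(proj(d_,p[:3]+M@np.array(P))-np.array(px))
    return np.array(r) if full else np.ravel(r)
o=least_squares(res,[.462,.328,.045,0],loss='soft_l1'); print(o.x,np.degrees(o.x[3])); print(res(o.x,True).round(1).tolist())
print('hubtop',o.x[:3]+R.from_euler('xyz',[0,-np.pi/6,o.x[3]]).as_matrix()@[0,0,.042])
n=len(W)
def r2(p): return res(p)[:2*n]
o=least_squares(r2,[.462,.328,.045,0]); print('wrist only',o.x)
E
```

```text
[ 0.46148121  0.33073511  0.04342691 -0.02237653] -1.2820805394901031
[[-0.4, -0.8], [-0.5, -0.6], [-0.2, -0.5], [-1.0, 0.0], [-0.7, -0.8], [0.4, -0.1], [-0.6, -0.1], [-0.6, 0.4], [-1.9, -3.5], [-4.1, 0.3], [-2.4, -3.1], [-1.9, 1.1]]
hubtop [0.44048647 0.33120498 0.07979998]
wrist only [ 0.46168648  0.3311799   0.04459023 -0.01991059]
```

```bash
python3 -m handwheel '{"gripper":[1,1,1,1,1,1,1,1,-1,-1,-1,-1,-1,-1,-1],"travel":[[0.053,0.011,-0.1],[0.053,0.011,-0.2],[0.053,0.011,-0.26],[0.053,0.011,-0.3],[0.053,0.011,-0.33],[0.053,0.011,-0.356],[0.053,0.011,-0.356],[0.053,0.011,-0.356],[0.053,0.011,-0.356],[0.053,0.011,-0.356],[0.053,0.011,-0.356],[0.053,0.011,-0.356],[0.053,0.011,-0.356],[0.053,0.011,-0.356],[0.053,0.011,-0.356]],"spin":[-0.027,-0.027,-0.027,-0.027,-0.027,-0.027,-0.027,-0.027,-0.027,-0.027,-0.027,-0.027,-0.027,-0.027,-0.027]}' 20
python3 - <<'E'
from h import *
d=grab('scene','s4.png');i=d['pixels']; cv2.imwrite('pics/s4c.png',cv2.resize(i[180:360,90:290],None,fx=3,fy=3,interpolation=cv2.INTER_CUBIC))
E
```

```text
t: 8.2
eef_pos: [0.4468, 0.331, 0.0726]
ee_rot: [2.57, 1.571, -2.164]
force: [1.6, -0.4, 0.3]
width: 0.0371
```

View pics/s4c.png

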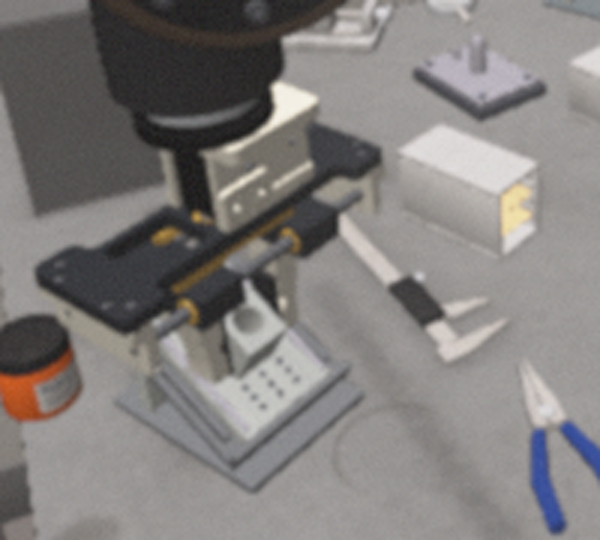

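```bash
python3 -m handwheel '{"gripper":[-1,-1,-1,-1,-1,-1,-1,-1,-1],"travel":[[0,0,0],[0,0,0],[0,0,0],[0,0,0],[0,0,0],[0,0,0.05],[0,0,0.1],[0,0,0.2],[0,0,0.2]],"spin":[0,0,0,0,0,0,0,0,0]}' 20
python3 - <<'E'
from h import *
d=grab('scene','s5.png');i=d['pixels']; cv2.imwrite('pics/s5c.png',cv2.resize(i[120:340,90:290],None,fx=2.6,fy=2.6,interpolation=cv2.INTER_CUBIC))
E
```

```text
t: 9.15
eef_pos: [0.4494, 0.3336, 0.1788]
ee_rot: [-0.756, 1.561, 0.794]
force: [1.5, 0.3, -2.1]
width: 0.0299
```

View pics/s5c.png

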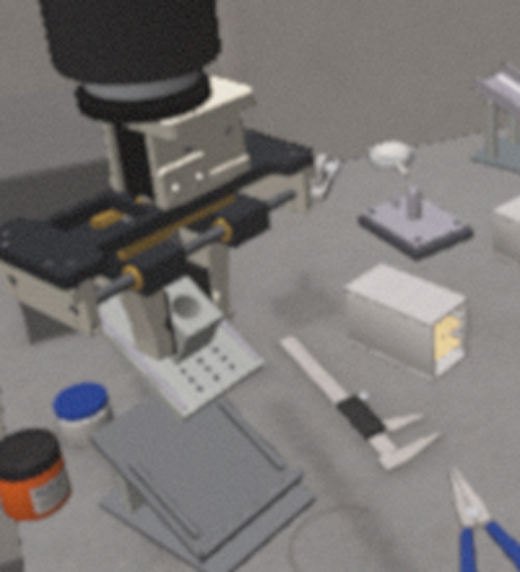

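```bash
python3 -m handwheel '{"gripper":[-1,-1,-1,-1,-1,-1,-1,-1,-1,-1,-1,-1,-1,-1],"travel":[[0.227,-0.602,0],[0.227,-0.602,0],[0.227,-0.602,0],[0.227,-0.602,0],[0.227,-0.602,0],[0.227,-0.602,0],[0.227,-0.602,0],[0.227,-0.602,0],[0.227,-0.602,0],[0.227,-0.602,-0.05],[0.227,-0.602,-0.1],[0.227,-0.602,-0.15],[0.227,-0.602,-0.18],[0.227,-0.602,-0.18]],"spin":[0,0,0,0,0,0,0,0,0,0,0,0,0,0]}' 20
python3 - <<'E'
from h import *
d=grab('scene','s6.png');i=d['pixels']; cv2.imwrite('pics/s6c.png',cv2.resize(i[120:300,150:350],None,fx=3,fy=3,interpolation=cv2.INTER_CUBIC))
grab('wrist','w6.png')
E
```

```text
t: 10.6
eef_pos: [0.5581, 0.0305, 0.0798]
ee_rot: [1.873, 1.566, -2.859]
force: [0.2, -0.1, -2.3]
width: 0.0301
```

View pics/s6c.png

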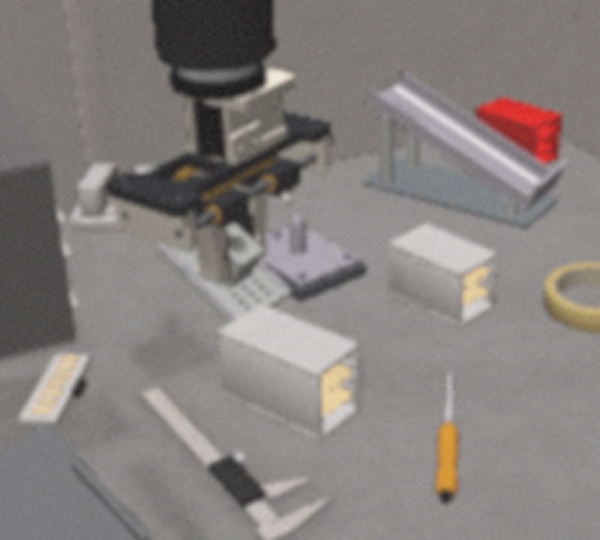

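View pics/w6.png

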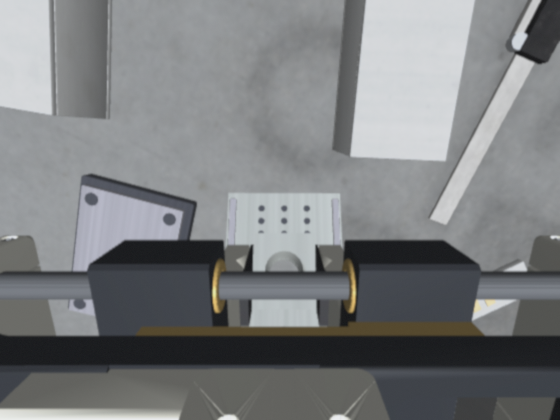

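```bash
python3 -m handwheel '{"gripper":[-1,-1,-1,-1,-1,-1,-1,-1,-1,-1,-1,-1],"travel":[[0.03,0,0],[0.03,0,-0.02],[0.03,0,-0.035],[0.03,0,-0.045],[0.03,0,-0.055],[0.03,0,-0.065],[0.03,0,-0.073],[0.03,0,-0.08],[0.03,0,-0.086],[0.03,0,-0.092],[0.03,0,-0.095],[0.03,0,-0.095]],"spin":[0,0,0,0,0,0,0,0,0,0,0,0]}' 8
python3 - <<'E'
from h import *
d=grab('scene','s7.png');i=d['pixels']; cv2.imwrite('pics/s7c.png',cv2.resize(i[160:280,180:330],None,fx=4,fy=4,interpolation=cv2.INTER_CUBIC))
grab('wrist','w7.png')
E
```

```text
t: 11.9
eef_pos: [0.5756, 0.0301, 0.0351]
ee_rot: [-1.198, 1.57, 0.351]
force: [3.5, -0.4, 1.0]
width: 0.0298
```

View pics/s7c.png

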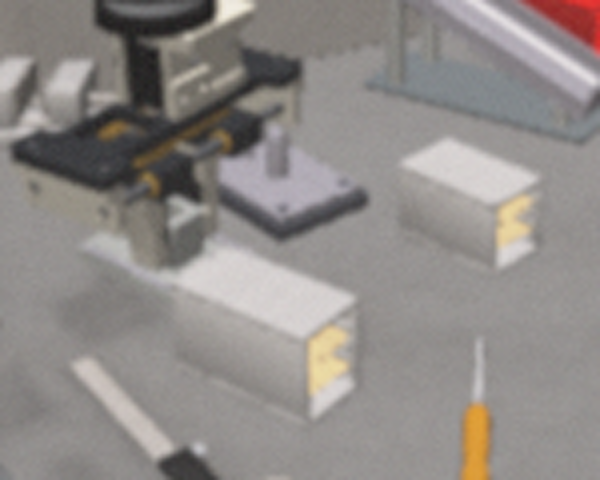

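View pics/w7.png

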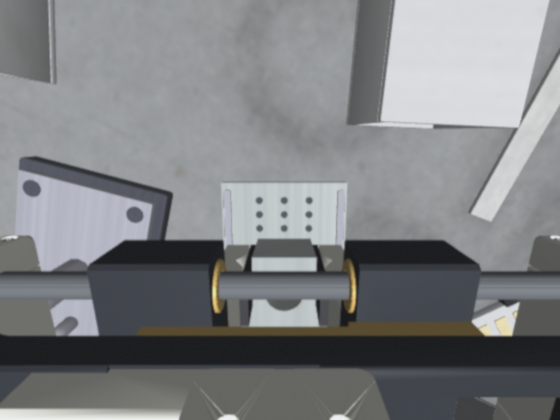

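```bash
python3 -m handwheel '{"gripper":[-0.05,-0.05,-0.05,-0.05],"travel":[[0,0,0],[0,0,0],[0,0,0],[0,0,0]],"spin":[0,0,0,0]}' 8
python3 - <<'E'
from h import *
d=grab('wrist','w8.png');i=d['pixels']; cv2.imwrite('pics/w8c.png',cv2.resize(i[150:330,190:380],None,fx=3.2,fy=3.2,interpolation=cv2.INTER_CUBIC))
import pickle;pickle.dump(d,open('w8.pkl','wb'))
s=arm.get_state();print(s['eef_pos'],s['width'])
E
```

```text
t: 12.4
eef_pos: [0.5748, 0.0298, 0.0348]
ee_rot: [1.854, 1.57, -2.88]
force: [0.2, 0.1, 0.7]
width: 0.0414
[0.57495547 0.02982561 0.03485331] 0.04144216856931487
```

View pics/w8c.png

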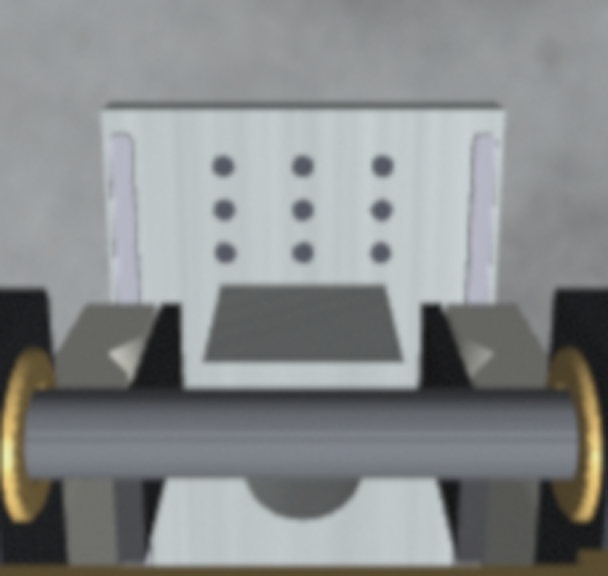

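```bash
python3 - <<'E'
from h import *
import pickle
d=pickle.load(open('w8.pkl','rb'))
f=lambda x,y:(x/3.2+190,y/3.2+150)
for n,p,z in [('edgeL',(101,106),.008),('edgeR',(505,106),.008),('hubbot',(303,286),.008),('hubtop',(303,361),.042),('hubtopL',(204,361),.042),('hubtopR',(403,361),.042)]: print(n,onz(d,f(*p),z).round(4))
E
```

```text
edgeL [ 0.5314 -0.003   0.008 ]
edgeR [0.5329 0.0672 0.008 ]
hubbot [0.5653 0.0314 0.008 ]
hubtop [0.5646 0.0314 0.042 ]
hubtopL [0.5643 0.0167 0.042 ]
hubtopR [0.5649 0.0462 0.042 ]
```

```bash
python3 -m handwheel '{"gripper":[-0.05,-0.05,-1,-1,-1,-1,-1,-1,-1,-1,-1],"travel":[[0.015,0,-0.004],[0.015,0,-0.004],[0.015,0,-0.004],[0.015,0,-0.004],[0.015,0,-0.004],[0.015,0,-0.004],[0.015,0,-0.004],[0.015,0,0.05],[0.015,0,0.1],[0.015,0,0.16],[0.015,0,0.16]],"spin":[0,0,0,0,0,0,0,0,0,0,0]}' 45
python3 - <<'E'
from h import *
s=arm.get_state();M=R.from_euler('xyz',s['ee_rot']).as_matrix();print(s['eef_pos'],'jaw',np.degrees(np.arctan2(M[1,2],M[0,2])),'x',M[:,0])
d=grab('scene','s9.png');i=d['pixels']; cv2.imwrite('pics/s9c.png',cv2.resize(i[140:260,180:330],None,fx=4,fy=4,interpolation=cv2.INTER_CUBIC))
d=grab('wrist','w9.png');import pickle;pickle.dump(d,open('w9.pkl','wb'));cv2.imwrite('pics/w9c.png',cv2.resize(d['pixels'][150:330,190:380],None,fx=3.2,fy=3.2,interpolation=cv2.INTER_CUBIC))
E
```

```text
t: 13.55
eef_pos: [0.585, 0.0306, 0.1191]
ee_rot: [-1.295, 1.564, 0.254]
force: [1.2, -0.4, -2.4]
width: 0.0296
[0.58500446 0.03056152 0.1190623 ] jaw 88.80750013401763 x [ 0.00619591  0.00161168 -0.99997951]
```

View pics/s9c.png

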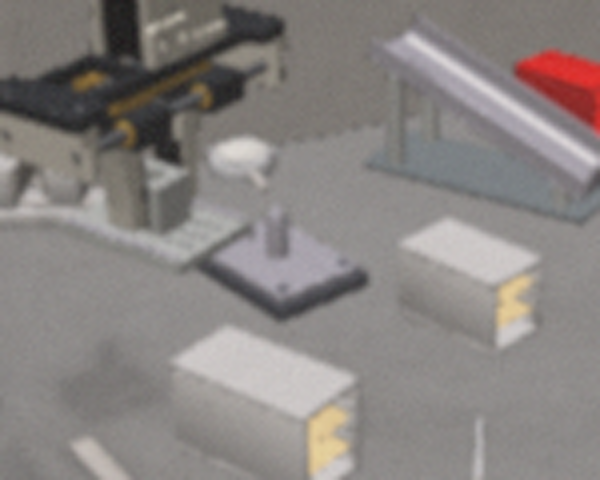

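View pics/w9c.png

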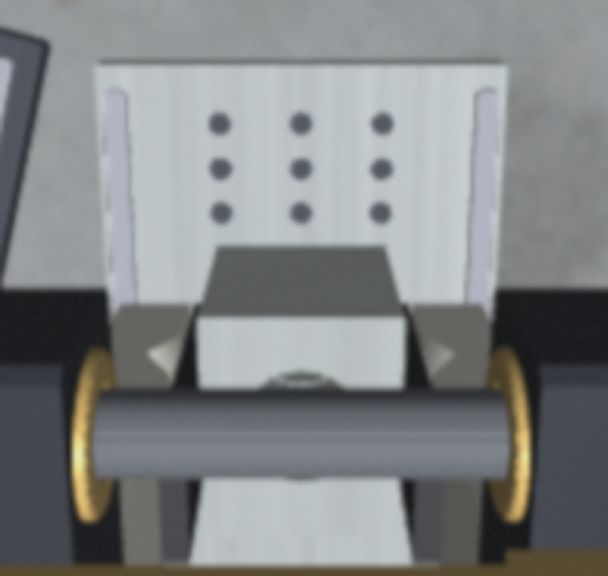

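```bash
python3 -m handwheel '{"gripper":[-1,-1,-1,-1,-1,-1,-1],"travel":[[-0.008,-0.236,0],[-0.008,-0.236,0],[-0.008,-0.236,0],[-0.008,-0.236,0],[-0.008,-0.236,-0.01],[-0.008,-0.236,-0.02],[-0.008,-0.236,-0.02]],"spin":[-0.1,-0.25,-0.347,-0.347,-0.347,-0.347,-0.347]}' 45
python3 - <<'E'
from h import *
s=arm.get_state();M=R.from_euler('xyz',s['ee_rot']).as_matrix();print(s['eef_pos'],'jaw',np.degrees(np.arctan2(M[1,2],M[0,2])))
import pickle
d=grab('scene','s10.png');i=d['pixels']; cv2.imwrite('pics/s10c.png',cv2.resize(i[140:260,180:330],None,fx=5,fy=5,interpolation=cv2.INTER_CUBIC));pickle.dump(d,open('s10.pkl','wb'))
d=grab('wrist','w10.png');pickle.dump(d,open('w10.pkl','wb'));cv2.imwrite('pics/w10c.png',cv2.resize(d['pixels'][130:330,170:400],None,fx=3,fy=3,interpolation=cv2.INTER_CUBIC))
E
```

```text
t: 14.35
eef_pos: [0.578, -0.0872, 0.1035]
ee_rot: [1.888, 1.568, -3.117]
force: [-0.0, 0.4, -2.8]
width: 0.0295
[ 0.57799547 -0.08722747  0.10347081] jaw 73.23016928659524
```

View pics/s10c.png

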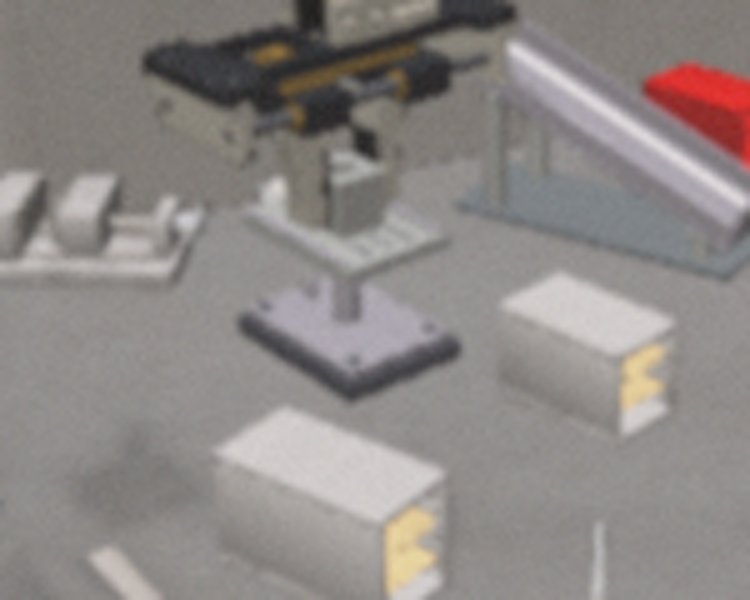

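View pics/w10c.png

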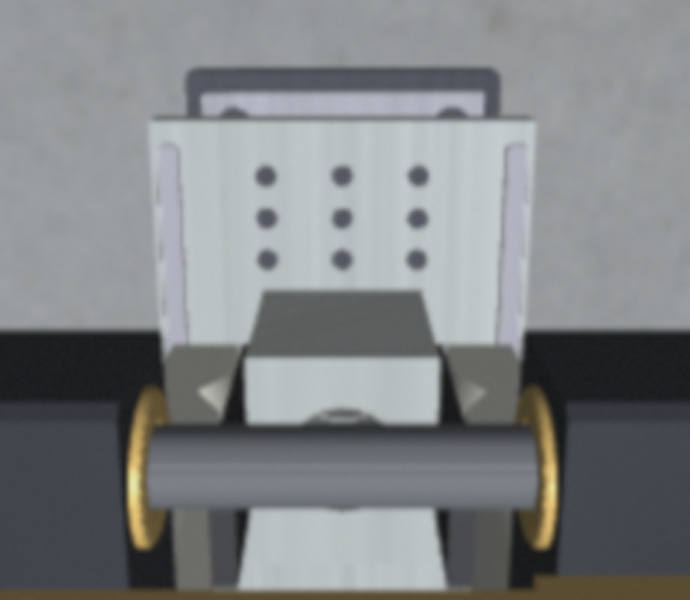

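```bash
python3 - <<'E'
from h import *
import pickle
d=pickle.load(open('w10.pkl','rb'));S=pickle.load(open('s10.pkl','rb'))
f=lambda x,y:(x/3+170,y/3+130)
u=np.array([np.cos(np.radians(-16.8)),np.sin(np.radians(-16.8)),0]);v=np.array([-u[1],u[0],0])
T=np.array([.5785,-.088,0])
zu=.0335+.1035-.0343-.0335 # plate underside approx
TCPz=.1035; und=TCPz-.0335
for n,p,z in [('plateL',(149,120),und+.008),('plateR',(536,120),und+.008),('hubtopL',(243,357),und+.042),('hubtopR',(440,357),und+.042),('baseL',(187,69),0),('baseR',(500,69),0),('seatL',(201,92),.018),('seatR',(486,92),.018)]:
    X=onz(d,f(*p),z)-T; print(n,round(X@u*1e3,1),round(X@v*1e3,1))
E
```

```text
plateL -50.7 -33.6
plateR -50.7 37.0
hubtopL -18.1 -13.8
hubtopR -18.2 16.9
baseL -54.3 -39.4
baseR -54.4 43.4
seatL -50.0 -33.1
seatR -50.1 37.1
```

```bash
python3 -m handwheel '{"gripper":[-1,-1,-1,-1,-1,-1],"travel":[[0.0016,0,-0.02],[0.0016,0,-0.035],[0.0016,0,-0.045],[0.0016,0,-0.05],[0.0016,0,-0.055],[0.0016,0,-0.055]],"spin":[0,0,0,0,0,0]}' 30
```

```text
t: 15.05
eef_pos: [0.5795, -0.0881, 0.0773]
ee_rot: [1.983, 1.57, -3.023]
force: [0.6, 0.2, -2.6]
width: 0.0299
```

```bash
python3 -m handwheel '{"gripper":[-1,-1,-1,-1,-1],"travel":[[0,0,-0.01],[0,0,-0.02],[0,0,-0.028],[0,0,-0.034],[0,0,-0.034]],"spin":[0,0,0,0,0]}' 30
```

```text
t: 15.55
eef_pos: [0.5793, -0.0881, 0.06]
ee_rot: [2.015, 1.57, -2.991]
force: [-0.3, 0.6, -3.7]
width: 0.03
```

```bash
python3 -m handwheel '{"gripper":[-1,-1,-1,-1,-1],"travel":[[0,0,-0.006],[0,0,-0.011],[0,0,-0.015],[0,0,-0.018],[0,0,-0.018]],"spin":[0,0,0,0,0]}' 30
python3 - <<'E'
from h import *
d=grab('scene','s11.png');i=d['pixels']; cv2.imwrite('pics/s11c.png',cv2.resize(i[150:250,190:320],None,fx=5,fy=5,interpolation=cv2.INTER_CUBIC))
E
```

```text
t: 16.05
eef_pos: [0.5795, -0.0881, 0.0513]
ee_rot: [2.032, 1.57, -2.974]
force: [0.5, 0.1, -2.4]
width: 0.0299
```

View pics/s11c.png

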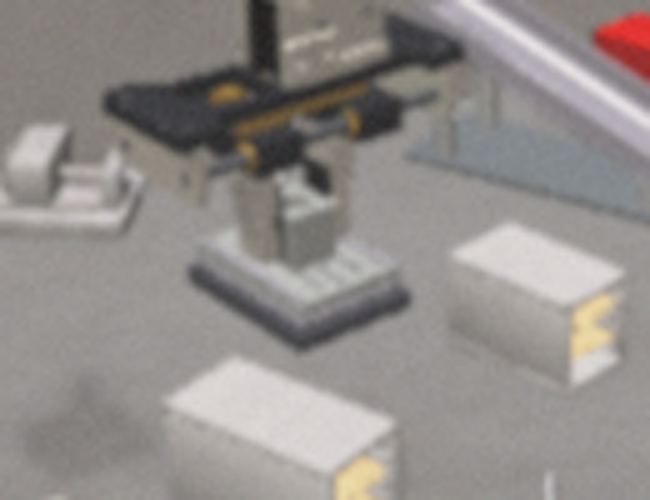

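```bash
python3 -m handwheel '{"gripper":[-1,-1,-1,-1],"travel":[[0,0,-0.002],[0,0,-0.004],[0,0,-0.005],[0,0,-0.005]],"spin":[0,0,0,0]}' 15
```

```text
t: 16.5
eef_pos: [0.5799, -0.088, 0.0509]
ee_rot: [-1.496, 1.57, -0.219]
force: [-5.8, 1.7, 14.4]
width: 0.0296
```

```bash
python3 -m handwheel '{"gripper":[0,0.3,0.3,0.3,0.3,1,1,1,1,1,1,1,1,1],"travel":[[0,0,0],[0,0,0],[0,0,0],[0,0,0],[0,0,0.02],[0,0,0.07],[0,0,0.16],[-0.1,0.03,0.26],[-0.1,0.03,0.34],[-0.1,0.03,0.34],[-0.1,0.03,0.34],[-0.1,0.03,0.34],[-0.1,0.03,0.34],[-0.1,0.03,0.34]],"spin":[0,0,0,0,0,0,0,0.1,0.14,0.14,0.14,0.14,0.14,0.14]}' 30
python3 - <<'E'
from h import *
import pickle
s=arm.get_state();M=R.from_euler('xyz',s['ee_rot']).as_matrix();print(s['eef_pos'],'jaw',np.degrees(np.arctan2(M[1,2],M[0,2])))
d=grab('wrist','w12.png');pickle.dump(d,open('w12.pkl','wb'))
for l in ['magazine_small','feed_lane']: print(l,[(np.round(o['at'],1),round(o['conf'],2)) for o in spotter.tip_of('wrist',l)])
d=grab('scene','s12.png');i=d['pixels']; cv2.imwrite('pics/s12c.png',cv2.resize(i[130:250,190:360],None,fx=4.5,fy=4.5,interpolation=cv2.INTER_CUBIC))
pickle.dump(d,open('s12.pkl','wb'))
d=grab('side','d12.png');pickle.dump(d,open('d12.pkl','wb'))
E
```

```text
t: 17.9
eef_pos: [0.5293, -0.0732, 0.2176]
ee_rot: [1.939, 1.568, -2.958]
force: [-0.2, 0.5, -0.4]
width: 0.0876
[ 0.52926243 -0.07321696  0.21759803] jaw 79.42910492068958
magazine_small [(array([241.2, 114.2]), 0.95), (array([25.5, 10.6]), 0.77)]
feed_lane [(array([ 95.3, 225.8]), 0.98)]
```

View pics/s12c.png

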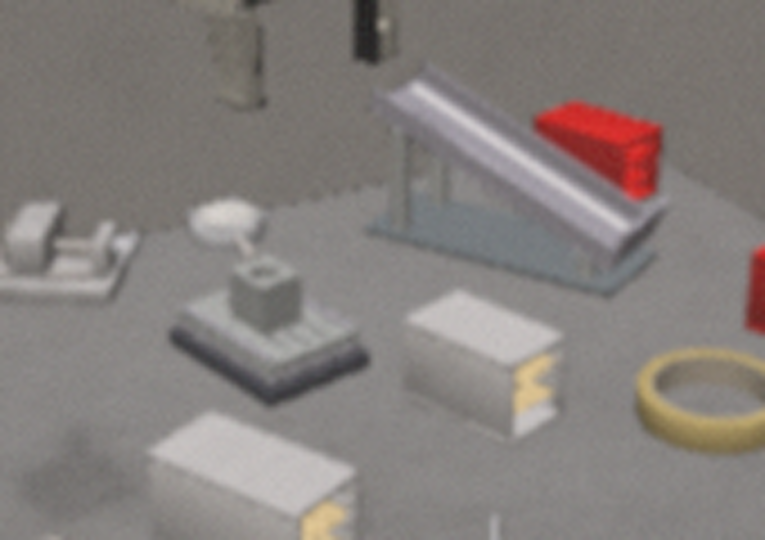

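View pics/w12.png

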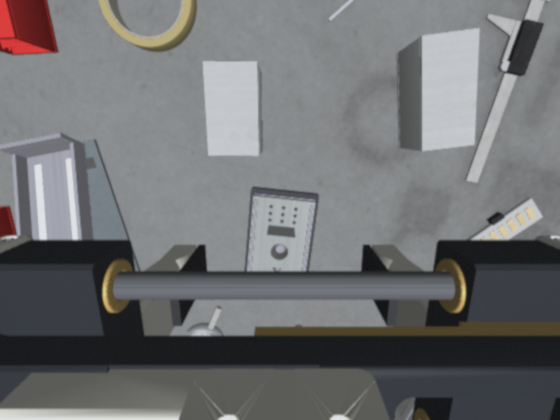

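View pics/d12.png

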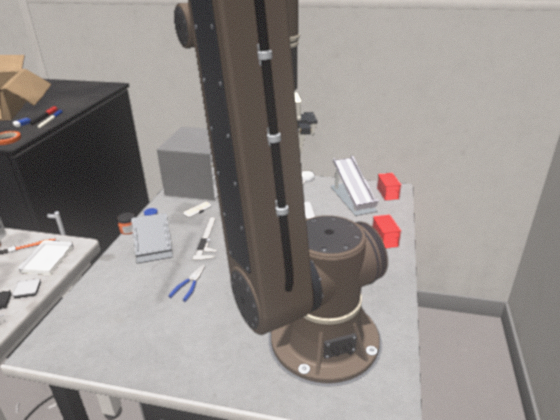

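```bash
python3 -m handwheel '{"gripper":[1,1,1,1,1,1],"travel":[[-0.06,-0.4,0.16],[-0.06,-0.4,0.16],[-0.06,-0.4,0.16],[-0.06,-0.4,0.16],[-0.06,-0.4,0.16],[-0.06,-0.4,0.16]],"spin":[0.235,0.235,0.235,0.235,0.235,0.235]}'
python3 - <<'E'
from h import *
import pickle
s=arm.get_state();M=R.from_euler('xyz',s['ee_rot']).as_matrix();print(s['eef_pos'],'jaw',np.degrees(np.arctan2(M[1,2],M[0,2])))
d=grab('wrist','w13.png');pickle.dump(d,open('w13.pkl','wb'))
for l in ['magazine_small','feed_lane']: print(l,[(np.round(o['at'],1),round(o['conf'],2),onz(d,o['at'],0)) for o in spotter.tip_of('wrist',l)])
cv2.imwrite('pics/w13c.png',cv2.resize(d['pixels'][60:260,150:450],None,fx=2.6,fy=2.6,interpolation=cv2.INTER_CUBIC))
E
```

```text
t: 18.75
eef_pos: [0.4995, -0.2757, 0.3001]
ee_rot: [-2.131, 1.569, -0.563]
force: [-1.3, -0.2, 0.2]
width: 0.0877
[ 0.49949203 -0.27574355  0.30008722] jaw 89.83627425271129
magazine_small [(array([407.2, 131. ]), 0.69, array([ 0.43049362, -0.10185239,  0.        ])), (array([262.4,  21.2]), 0.65, array([ 0.29391938, -0.30203295,  0.        ])), (array([175.6, 192.3]), 0.58, array([ 0.51723098, -0.43532157,  0.        ]))]
feed_lane [(array([259.4, 200.4]), 0.96, array([ 0.52981656, -0.31152556,  0.        ]))]
```

View pics/w13c.png

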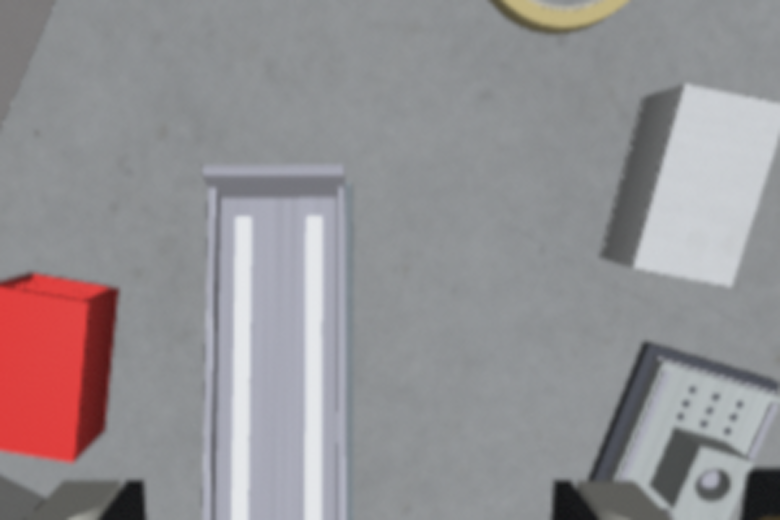

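View pics/w13.png

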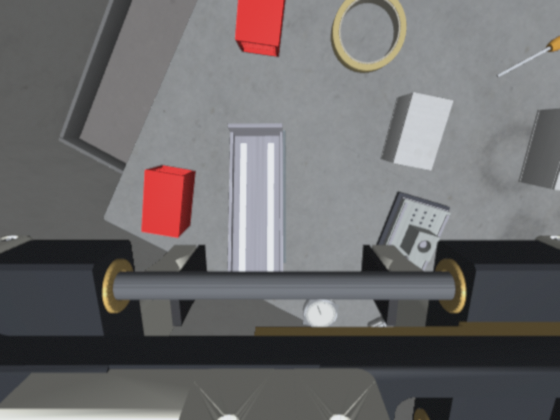

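```bash
python3 - <<'E'
from h import *
import pickle
from scipy.optimize import least_squares
d=pickle.load(open('w13.pkl','rb'))
f=lambda x,y:np.array((x/2.6+150,y/2.6+60))
a=np.radians(22)
def L(p,s,w,n): 
    x=s*np.cos(a)-n*np.sin(a); z=.06+s*np.sin(a)+n*np.cos(a); c,q=np.cos(p[2]),np.sin(p[2])
    return np.array([p[0]+c*x-q*w,p[1]+q*x+c*w,z])
def res(p):
    r=[proj(d,L(p,-.1,-.03,0))-f(217,196),proj(d,L(p,-.1,.03,0))-f(338,196)]
    r+=[(proj(d,L(p,-.1,0,.03))-f(275,179))[1:]]
    r.append(proj(d,L(p,p[3],-.03,0))-f(212,510)); r.append(proj(d,L(p,p[4],.03,0))-f(341,510))
    return np.concatenate(r)
o=least_squares(res,[.53,-.315,0,0,0]); print(o.x,np.degrees(o.x[2])); print(res(o.x).round(2))
for s in(-.037,-.045): print(s,L(o.x,s,0,0))
g=lambda x,y:f(x,y)
m=[onz(d,f(*p),.055) for p in [(686,84),(782,102),(734,286),(634,267)]]
print('mag',np.round(m,4).tolist(),np.mean(m,0)); u=m[2]-m[1]+m[3]-m[0]; print(np.degrees(np.arctan2(u[1],u[0])))
d=pickle.load(open('w12.pkl','rb'))
m=[onz(d,p,.055) for p in [(203,62),(257,61),(260,155),(207,155)]]
print('mag w12',np.mean(m,0)); u=m[2]-m[1]+m[3]-m[0]; print(np.degrees(np.arctan2(u[1],u[0])))
E
```

```text
[ 0.52925079 -0.31059312  0.0047626   0.05870826  0.05907055] 0.27287692595727536
[ 0.89  0.96 -0.79  0.62 -1.56  1.27  0.02 -1.37  0.01]
-0.037 [ 0.49494537 -0.3107565   0.04613956]
-0.045 [ 0.48752799 -0.31079183  0.0431427 ]
mag [[0.3858, -0.1203, 0.055], [0.3937, -0.0753, 0.055], [0.4781, -0.0866, 0.055], [0.4687, -0.1362, 0.055]] [ 0.43158349 -0.1045783   0.055     ]
-9.236822259181272
mag w12 [ 0.43186992 -0.10448207  0.055     ]
-10.8584530426971
```

```bash
python3 -m handwheel '{"gripper":[1,1,1,1,1,1,1,1,1,1,-1,-1,-1,-1,-1,-1,-1],"travel":[[-0.135,0.334,-0.1],[-0.135,0.334,-0.2],[-0.135,0.334,-0.3],[-0.135,0.334,-0.36],[-0.135,0.334,-0.36],[-0.135,0.334,-0.36],[-0.135,0.334,-0.42],[-0.135,0.334,-0.48],[-0.135,0.334,-0.513],[-0.135,0.334,-0.513],[-0.135,0.334,-0.513],[-0.135,0.334,-0.513],[-0.135,0.334,-0.513],[-0.135,0.334,-0.513],[-0.135,0.334,-0.513],[-0.135,0.334,-0.513],[-0.135,0.334,-0.513]],"spin":[-0.225,-0.225,-0.225,-0.225,-0.225,-0.225,-0.225,-0.225,-0.225,-0.225,-0.225,-0.225,-0.225,-0.225,-0.225,-0.225,-0.225]}' 20
python3 - <<'E'
from h import *
d=grab('scene','s14.png');i=d['pixels']; cv2.imwrite('pics/s14c.png',cv2.resize(i[130:270,210:380],None,fx=4,fy=4,interpolation=cv2.INTER_CUBIC))
E
```

```text
t: 20.6
eef_pos: [0.4324, -0.106, 0.043]
ee_rot: [-1.278, 1.57, 0.117]
force: [-2.3, 0.6, 6.1]
width: 0.0502
```

View pics/s14c.png

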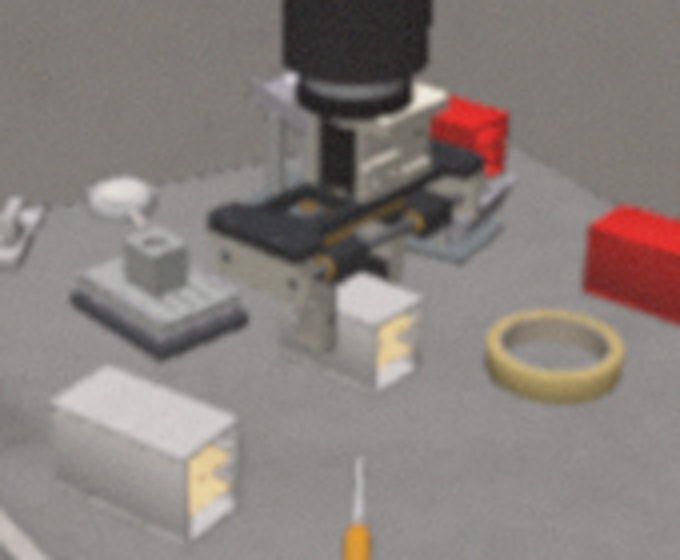

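```bash
python3 -m handwheel '{"gripper":[-1,-1,-1,-1,-1,-1,-1,-1,-1,-1,-1],"travel":[[0,0,0.06],[0,0,0.14],[0,0,0.22],[0.05,-0.1,0.3],[0.1,-0.2,0.3],[0.126,-0.3,0.3],[0.126,-0.4,0.3],[0.126,-0.412,0.3],[0.126,-0.412,0.28],[0.126,-0.412,0.26],[0.126,-0.412,0.26]],"spin":[0,0,0,0.1,0.2,0.233,0.233,0.233,0.233,0.233,0.233]}' 20
python3 - <<'E'
from h import *
import pickle
s=arm.get_state();M=R.from_euler('xyz',s['ee_rot']).as_matrix();print(s['eef_pos'],'jaw',np.degrees(np.arctan2(M[1,2],M[0,2])))
d=grab('scene','s15.png');i=d['pixels']; cv2.imwrite('pics/s15c.png',cv2.resize(i[110:230,230:380],None,fx=4.5,fy=4.5,interpolation=cv2.INTER_CUBIC))
d=grab('wrist','w15.png');pickle.dump(d,open('w15.pkl','wb'))
d=grab('side','d15.png');cv2.imwrite('pics/d15c.png',cv2.resize(d['pixels'][100:250,290:430],None,fx=4,fy=4,interpolation=cv2.INTER_CUBIC))
E
```

```text
t: 21.75
eef_pos: [0.4936, -0.311, 0.1702]
ee_rot: [1.121, 1.567, 2.699]
force: [0.0, 0.4, -1.9]
width: 0.0498
[ 0.493558   -0.31098413  0.17021115] jaw 90.36130030053852
```

View pics/s15c.png

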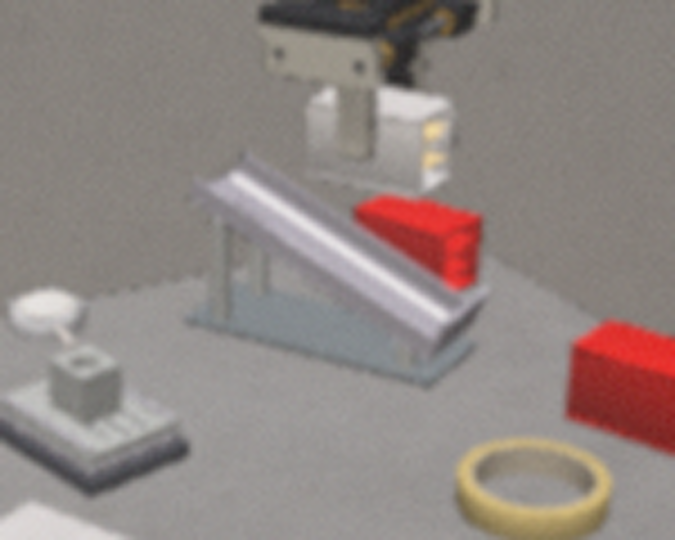

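View pics/w15.png

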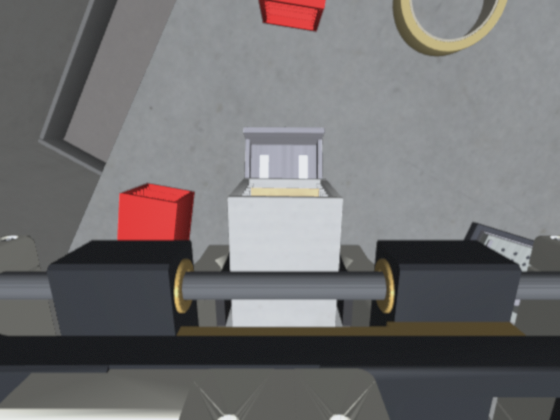

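View pics/d15c.png

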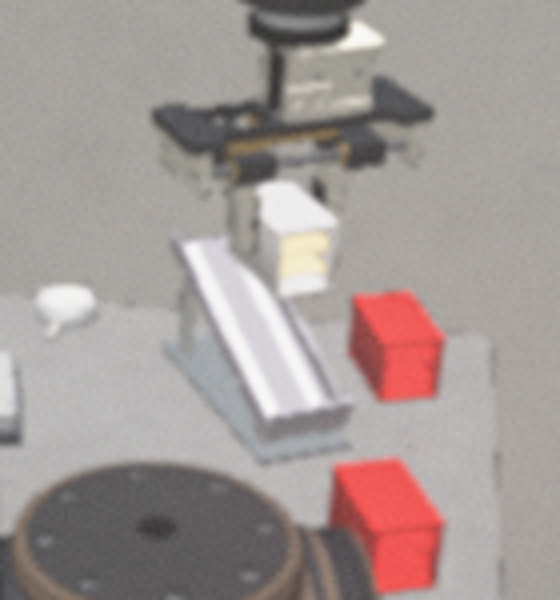

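```bash
python3 -m handwheel '{"gripper":[-1,-1,-1,-1,-1],"travel":[[-0.04,0,-0.05],[-0.04,0,-0.1],[-0.04,0,-0.125],[-0.04,0,-0.135],[-0.04,0,-0.135]],"spin":[0,0,0,0,0]}' 20
python3 -m handwheel '{"gripper":[-1,-1,-1,-1,-1,-1,-1,-1],"travel":[[0,0,-0.008],[0,0,-0.014],[0,0,-0.02],[0,0,-0.026],[0,0,-0.032],[0,0,-0.037],[0,0,-0.04],[0,0,-0.04]],"spin":[0,0,0,0,0,0,0,0]}' 5
python3 - <<'E'
from h import *
d=grab('scene','s16.png');i=d['pixels']; cv2.imwrite('pics/s16c.png',cv2.resize(i[110:230,230:380],None,fx=4.5,fy=4.5,interpolation=cv2.INTER_CUBIC))
E
```

```text
t: 22.4
eef_pos: [0.4757, -0.3119, 0.1052]
ee_rot: [2.549, 1.571, -2.155]
force: [0.5, -0.9, -1.9]
width: 0.0496
t: 23.2
eef_pos: [0.4754, -0.312, 0.0847]
ee_rot: [-1.226, 1.571, 0.352]
force: [0.1, 0.3, -2.0]
width: 0.0499
```

View pics/s16c.png

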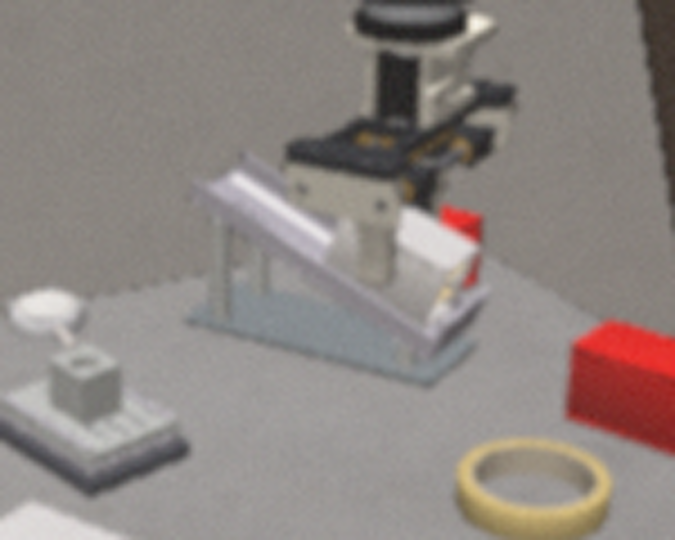

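```bash
python3 -m handwheel '{"gripper":[-1,-1,0.25,0.3,0.4,0.4,0.6,0.8,0.8,0.8,0.8,0.8,0.8,0.8],"travel":[[0,0,-0.002],[0,0,-0.002],[0,0,-0.002],[0,0,-0.002],[0,0,-0.002],[0,0,-0.002],[0,0,-0.002],[0,0,-0.002],[0,0,-0.002],[0,0,0.03],[0,0,0.1],[0,0,0.2],[0.04,0.2,0.26],[0.04,0.2,0.26]],"spin":[0,0,0,0,0,0,0,0,0,0,0,0,0,0]}' 5
python3 - <<'E'
from h import *
import pickle
d=grab('scene','s17.png');i=d['pixels']; cv2.imwrite('pics/s17c.png',cv2.resize(i[110:230,220:390],None,fx=4.5,fy=4.5,interpolation=cv2.INTER_CUBIC))
d=grab('wrist','w17.png');pickle.dump(d,open('w17.pkl','wb'))
d=grab('side','d17.png');cv2.imwrite('pics/d17c.png',cv2.resize(d['pixels'][130:270,210:430],None,fx=3.5,fy=3.5,interpolation=cv2.INTER_CUBIC))
E
```

```text
t: 24.65
eef_pos: [0.4942, -0.2179, 0.215]
ee_rot: [-1.661, 1.568, -0.086]
force: [0.6, -0.2, 0.5]
width: 0.0788
```

View pics/s17c.png

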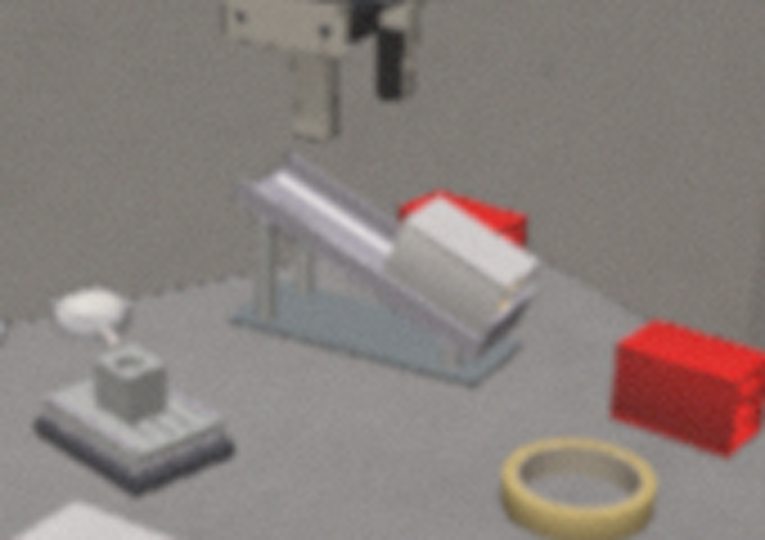

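View pics/w17.png

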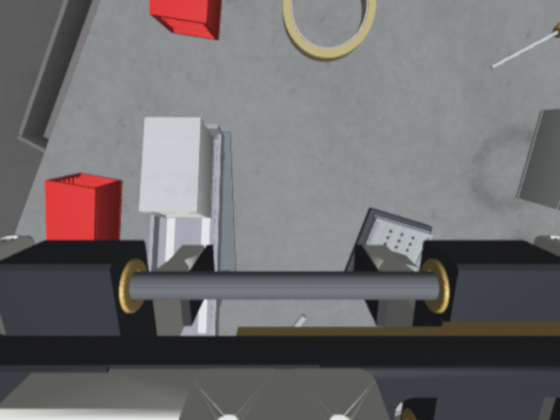

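View pics/d17c.png

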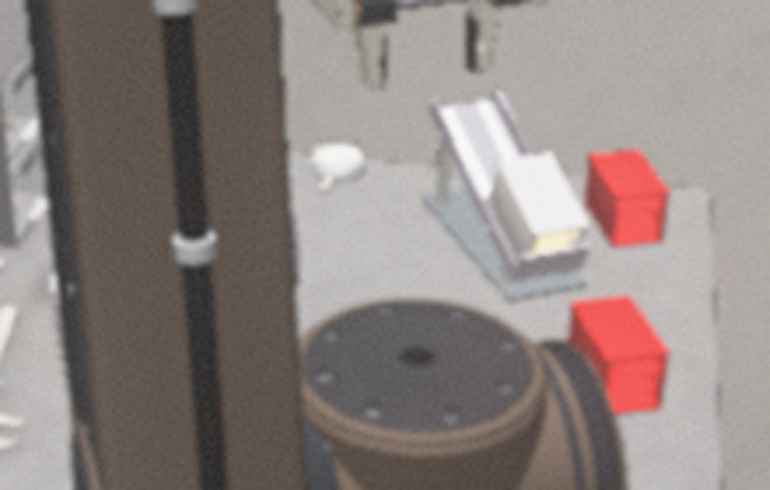

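```bash
python3 - <<'E'
from h import *
import pickle
S=grab('scene');W=pickle.load(open('w17.pkl','rb'))
a=np.radians(22);p=[.5293,-.3118,.0048]
def L(s,w,n):
    x=s*np.cos(a)-n*np.sin(a); z=.06+s*np.sin(a)+n*np.cos(a); c,q=np.cos(p[2]),np.sin(p[2])
    return [p[0]+c*x-q*w,p[1]+q*x+c*w,z]
top=np.array([L(s,w,.055) for s,w in [(-.1,-.025),(-.1,.025),(-.015,.025),(-.015,-.025)]])
c,q=np.cos(np.radians(-16.8)),np.sin(np.radians(-16.8))
B=lambda x,y,z:[.5795+c*x-q*y,-.0881+q*x+c*y,z]
pl=np.array([B(x,y,.026) for x,y in [(-.05,-.035),(.05,-.035),(.05,.035),(-.05,.035)]])
hb=np.array([B(x,y,.06) for x,y in [(-.018,-.015),(.018,-.015),(.018,.015),(-.018,.015)]])
for n,d in (('S',S),('W',W)):
    im=cv2.resize(np.ascontiguousarray(d['pixels']),None,fx=4,fy=4,interpolation=cv2.INTER_CUBIC)
    for P,col in ((top,(0,255,0)),(pl,(0,0,255)),(hb,(255,0,0))):
        cv2.polylines(im,[np.round((proj(d,P)+.5)*4).astype(int)],True,col,1)
    cr=im[130*4:240*4,220*4:360*4] if n=='S' else im[90*4:240*4,110*4:300*4]
    cv2.imwrite(f'pics/chk{n}.png',cr)
E
```

```text
(no output)
```

View pics/chkS.png

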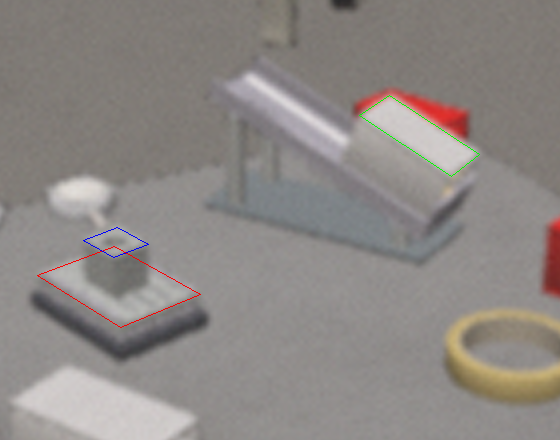

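View pics/chkW.png

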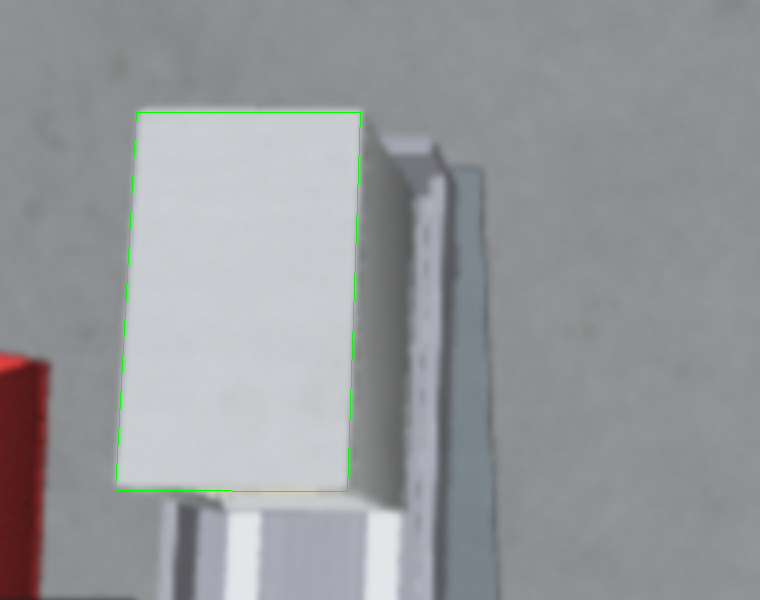

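```bash
python3 -c "
from station import arm
print(arm.job_done()); print(arm.get_state()['t'])"
```

```text
the job is handed in; nothing more can be done
None
the job is handed in; nothing more can be done
```

The job is done and handed in after about 25 s of the 67 s allowed; no verdict was reported.

- **Index plate:** I lifted it off its rest and set it down on clear table to level it, then gripped it again at the hub's middle. I lowered it over the shaft and pin. Contact came with the TCP at 51 mm, against 51.5 mm expected, and I pressed with about 14 N. In the last scene picture it looks flat. The expected outline matches to about one pixel (roughly 2 mm), and the shaft shows inside the bore.
- **Small magazine:** I took the white one and left the red look-alikes alone. I set it into the lane with a light grip so that it tilted to the slope, then let it slide. In the wrist picture its top agrees with the outline for "lower end at the stop" to about one pixel, and the scene picture agrees.
- **Larger magazine:** I did not touch it.
- **Arm:** it is clear of everything, and no force reading came near the limits.

**Disagreements:** the wrist camera read about 1.8 mm too far towards +y compared with the gripped hub, which I allowed for. The scene-camera outline of the hub sat about one pixel above the hub in the picture, which is within the calibration.

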